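# Push the tray lid over and snap it shut

### The job

Shut the divided tray on the cart using the fingertips only: push its raised lid over and down without slamming it, then press the lid's front edge at the tab until the catch clicks and the lid stays shut by itself, and move clear. Do not pinch or lift anything and do not put the fingers under the lid: the tray stays in its place, the three capped vials stay standing in it, and the cup and the tweezers beside it are left alone.

Things in the scene. Friction and masses are not known exactly. Their poses are not given: they have to be found in the camera images.
- tray: Loose milky polypropylene tray, open on top, 130 mm deep (its x), 220 mm wide (its y), 45 mm high, 0.4 kg, walls 3 mm, divided into 2 x 3 cells, standing on the cart. Origin at the centre of its underside, z up, +x points to the hinge side (far side), -x to the front with the catch.
- hinge_line (a point): Middle of the hinge line of the lid, on the top of the tray's rear wall: 65 mm from the tray's origin along its +x and 45 mm up; the hinge axis runs along the tray's y. Its axes are the tray's.
- lid (a joint): Angle of the lid in rad: 0 = shut and level, 1.57 = upright, larger = leaning back from the front. Light springy hinge: the lid stays where it is left between about 1.25 and 1.75; below that it needs under 1 N at its front edge to be pushed down, and it springs back up to about 0.8 if let go before the catch has clicked. Clicked shut it stays within 0.01 of 0.
- lid_press (a point): Point to press: on the lid's outer face, in the middle of its width, 129 mm from the hinge, just behind the thumb tab and above the catch, whose tongue snaps below a bead on the tray's front wall. It meets the bead at about 0.07 rad, takes 3 to 5 N downwards to pass it, and then the lid stops at 0. Axes are the lid's: z out of the outer face, -x to the front edge.
- lid_underside: Inner (lower) face of the lid; the fingers must not touch it. Origin on the hinge line. The lid is a milky flat panel 226 mm wide, reaching 134 mm from the hinge to its front edge, with a thumb tab 56 mm wide and 13 mm long at the middle of that edge. Its outer face (the top when shut, the far side when upright) lies 5 mm outside the plane through the hinge line.
- vial0: Capped plastic vial, 20 mm across at the cap, 37 mm tall, 12 g, standing loose in a front cell of the tray (left, +y of the tray). Origin at the centre of its underside.
- vial1: Same vial, standing in the middle rear cell. Origin at the centre of its underside.
- vial2: Same vial, standing in the front cell at the tray's -y end. Origin at the centre of its underside.
- cup: White ceramic cup, 76 mm across the rim, 75 mm high, standing loose beside the tray, on either side of it. Origin at the centre of its underside.
- tweezers: Steel tweezers lying flat, 130 mm long (along their x), 13 mm wide, 8 mm high, beside the tray on the side away from the cup. Origin at the centre of their underside.

How it is judged:
By the outcome, as a careful person would: the job done as asked, in the order asked, and still so for the second after the job is handed in, with the robot touching nothing.
It also fails if it takes over 37 s, if anything falls off the work surface, if the arm or the gripper's body presses on something with over 40 N, if the wrist force passes 120 N, or if a joint passes its speed limit or range.

### The arm

A 7-joint arm with a two-finger parallel gripper is mounted at the origin on the work surface. World frame = base frame: x ahead of the robot, y to its left, z up, the work surface at z = 0. Lengths are in m, angles in rad, forces in N, time in s.
With the tool pointing down it reaches from about 0.4 to 0.875 m from the base axis. Payload 19.3 kg.
Tool frame: the origin (TCP) lies between the finger pads; the fingertips stand ahead of it and the grasp point (between the pads) lies 8 mm behind it (bot.tip_extent is the x of the fingertips in the tool frame, in m); x points along the fingers, y is the direction in which the jaws open and shut, and the axes are right-handed (so a half turn about x gives the same grasp; the last joint's range is limited). The gripper opens to 85 mm and grips with 20 to 120 N. Pads are 22 mm wide; open, the fingers measure 114 mm over their backs; the gripper's body (76 mm by 85 mm) begins 54 mm behind the grasp point. The pads swing forward as they close: fully open they stand 13 mm farther back than shut.
Start: joints at [-1.231, 0.521, -0.036, 1.599, 0.021, 1.021, -0.113], TCP at [0.249, 0.573, 0.242] pointing down, gripper open.
Joint ranges: [-2.91, 2.91], [-0.3, 2.13], [-1.5, 1.42], [0.17, 2.43], [-1.26, 4.41], [0.16, 1.93], [-2.52, 2.52]. Speed limits (rad/s): [1.89, 1.89, 2.39, 2.39, 3.01, 3.01, 3.01].

### API

Orientations are given as [roll, pitch, yaw] about the fixed x, y, z axes, in that order (R = Rz(yaw) Ry(pitch) Rx(roll)).
In Python, from workcell import observe, grab_frame, camera_info, bot, nets gives the robot as it stands.
- The arm moves only by the tool jog_arm, never from a script. Its argument "commands" is a list of rows, each a list of 6 numbers: the shift along the tool's x, y, z in mm, then the turn, a rotation vector about the tool's x, y, z in rad. A call has 1 to 20 rows; each row shifts and turns the pose as measured when the row begins, along the tool's axes as they then stand; what a row does not reach is not made up. A row lasts 1/10 s, in which the tool goes at most 50 mm and 8.59 degrees, less where a joint would pass 70% of its speed; a pose out of reach is approached as far as the arm can. A call is refused whole if a number of a shift passes 50 or a number of a turn 0.15, either way. A call with a gripper value outside its range is refused whole. "gripper" is the closure in counts, from 0 (fully open) to 255 (shut), set as the call begins (left out, the last holds). The fingers move at their own pace and stop on an object; "newtons" is the grip in N (left out, the last holds). Time passes only in rows, so rows that do not move let the fingers close. It gives the time, the measured TCP pose, the force and the opening at its end, in the units of the state.
- observe(): the state, without advancing time (a new reading comes with each control period).
- grab_frame(name): name is "side" or "top"; returns the picture (400x640x3 uint8, red, green, blue); there is no depth.
- camera_info(name): a dict with "fov_y" (degrees; the focal length in pixels is half the picture's height over the tangent of half this angle, whatever the lens; pixels are square), "cx", "cy" (the principal point, pixels), "R" (3x3) and "t" (3): a world point X has camera coordinates R X + t. Camera axes: x right, y down, z forward; pixel columns grow to the right and rows downward; lengths in m; the calibration is good to about 2 mm. A picture is of the moment at which its call begins. camera_info takes no time and is no camera call.
- bot.job_done(): hands the job in, once; it reports no verdict.
Trained networks look in the newest picture that a camera, given by its name, has taken for a name from the list of things; names that differ only in an ending like _2 or _b are one class to them, and where a whole thing is asked for, a point or a joint stands for the part that bears it (a point fixed in the world has none). Each returns a list of dicts, best first, with "p" (0 to 1); they miss things now and then, are a little off and sometimes report something else, mostly with a low value. They report only what shows in the picture. A call takes as long as a camera call.
- nets.find_in(camera, name): "rect" ([left, top, right, bottom] in pixels, round what is visible of it).
- nets.silhouettes(camera, name): "mask" (400x640 bool, what is visible of it) and "rect" ([left, top, right, bottom] in pixels, round what is visible of it).
- nets.pinpoint(camera, name): "location" ([column, row] in pixels: a listed point, or the origin of a listed thing).
The state is a dict: "clock": time; "qpos": joint angles; "qd": joint speeds; "joint_efforts": joint torques, N m; "position": TCP position; "tool_rot": TCP orientation; "force": force on the tool from outside, world axes, zero at the start; "moment": the same for the moment, N m; "grip_width": finger opening in m.
Only numpy, scipy, OpenCV 4.12 (cv2) and the standard library are available. Lean on these libraries where they do the work, as an engineer would, in place of code of your own. Each camera call takes 0.05 s, during which the arm holds its last target.

## Working session

There is one attempt and no reset: what is moved stays moved. The work goes in short steps, Python scripts to look and compute and a tool call to move; the robot and the scene stay as the last step left them, time stands still between calls to the robot, and variables do not carry over. Pictures are saved under pics/ and viewed, and the job is handed in when it is done.

Besides the shell and the picture viewer there is one more tool, called after ">>>" in YAML: its name, and indented under it one key for each argument. jog_arm: Moves the arm, as the interface text tells. Its arguments: {"type":"object","properties":{"commands":{"type":"array","items":{"type":"array","items":{"type":"number"}}},"gripper":{"type":"number"},"newtons":{"type":"number"}},"required":["commands"]}

```bash
mkdir -p pics; ls; python3 - <<'E'
from workcell import observe, grab_frame, camera_info, bot, nets
import cv2
for n in ("side","top"):
    im=grab_frame(n); cv2.imwrite(f"pics/{n}0.png",im[:,:,::-1])
    c=camera_info(n); print(n,c)
for n in ("side","top"):
  for t in ("hinge_line","lid_press","tray","cup","tweezers"):
    print(n,t,[(x["p"],x["location"]) for x in nets.pinpoint(n,t)][:2])
s=observe(); print(s); print(bot.tip_extent)
E
```

```text
pics
side {'fov_y': 55.93545100594658, 'cx': 314.2512822866566, 'cy': 192.96800705212004, 'R': array([[-0.99420341, -0.10744493,  0.00389425],
       [-0.08311781,  0.74511703, -0.66173412],
       [ 0.06819831, -0.658222  , -0.74972848]]), 't': array([0.53124354, 0.03908439, 0.80104006])}
top {'fov_y': 48.72599306880086, 'cx': 324.41946120840726, 'cy': 196.2956136116327, 'R': array([[ 0.02215189, -0.99973981,  0.00544181],
       [-0.99762871, -0.02245923, -0.06505792],
       [ 0.06516321, -0.00398775, -0.99786665]]), 't': array([0.06188229, 0.55171082, 0.92182703])}
side hinge_line [(0.82, [275.6, 231.4])]
side lid_press [(0.61, [277.5, 180.4])]
side tray [(0.75, [299.7, 267.6]), (0.48, [278.6, 229.6])]
side cup [(0.96, [212.2, 333.6])]
side tweezers [(0.6, [390.5, 227.8])]
top hinge_line [(0.95, [289.7, 178.2])]
top lid_press [(0.93, [282.3, 173.8]), (0.4, [321.4, 280.2])]
top tray [(0.73, [270.1, 199.6])]
top cup [(0.95, [206.4, 139.4])]
top tweezers [(0.58, [319.9, 281.0])]
{'clock': 0.6, 'qpos': array([-1.23121718,  0.52138041, -0.03632254,  1.59949853,  0.02118057,
        1.02106055, -0.11278897]), 'qd': array([ 8.66484163e-05,  9.52930312e-05, -8.87961833e-04,  2.45767564e-04,
        1.21777326e-03, -7.21127700e-04, -5.44152144e-04]), 'joint_efforts': array([-1.90932966e-03, -9.26508093e+01,  1.97751068e+00, -3.70151854e+01,
        1.80548150e-02,  2.14138745e-03, -7.11982852e-05]), 'position': array([0.24901078, 0.57325881, 0.24230326]), 'tool_rot': array([2.32313867, 1.57074855, 1.913337  ]), 'force': array([0.45888047, 0.34030366, 0.25959676]), 'moment': array([-0.00292658,  0.01764337, -0.03576462]), 'grip_width': 0.08537883254448683}
0.011
```

View pics/side0.png

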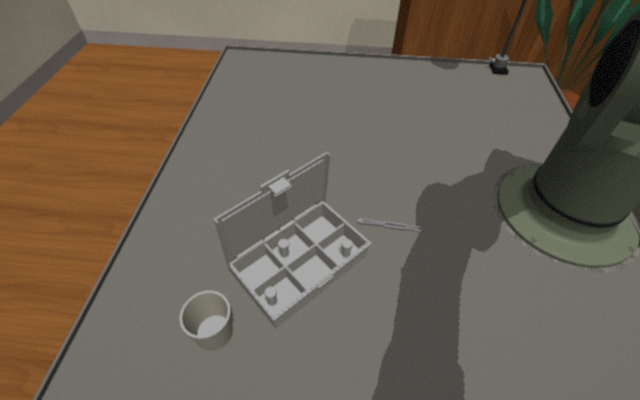

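View pics/top0.png

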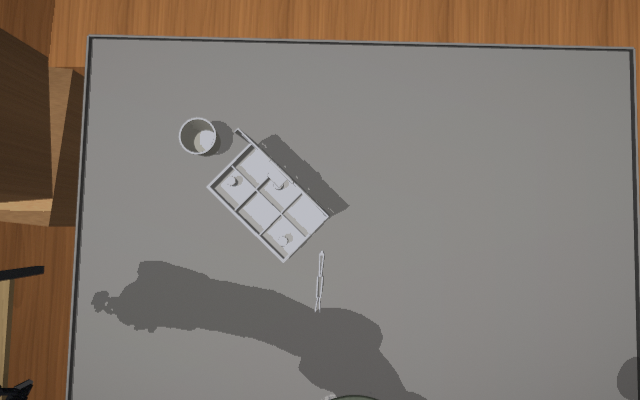

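Side view shows the lid upright at (220..330, 155..260) with its tab at (280,184); the cup is at (207,320) and the tweezers at (390,225). In the top view the tray corners are about (251,144), (328,215), (284,262) and (209,186).

```bash
cat > h.py <<'E'
from workcell import observe, grab_frame, camera_info, bot, nets
import numpy as np, cv2
from scipy.optimize import least_squares
def proj(n,X):
    c=camera_info(n); f=200/np.tan(np.radians(c["fov_y"]/2))
    p=np.atleast_2d(X)@np.array(c["R"]).T+c["t"]
    return np.c_[c["cx"]+f*p[:,0]/p[:,2], c["cy"]+f*p[:,1]/p[:,2]]
def ray(n,uv,z):
    c=camera_info(n); f=200/np.tan(np.radians(c["fov_y"]/2)); R=np.array(c["R"])
    C=-R.T@c["t"]; d=R.T@np.array([(uv[0]-c["cx"])/f,(uv[1]-c["cy"])/f,1])
    return C+d*(z-C[2])/d[2]
def w(p,L):  # tray pose p=[x,y,yaw]
    c,s=np.cos(p[2]),np.sin(p[2]); L=np.atleast_2d(L)
    return np.c_[p[0]+c*L[:,0]-s*L[:,1],p[1]+s*L[:,0]+c*L[:,1],L[:,2]]
def lidpt(th,r,y,n): # r from hinge, n along outer normal
    th=np.asarray(th)
    return np.array([.065-r*np.cos(th)+n*np.sin(th), y, .045+r*np.sin(th)+n*np.cos(th)])
E
python3 - <<'E'
import cv2
a=cv2.imread("pics/top0.png")[110:280,170:360]; cv2.imwrite("pics/topz.png",cv2.resize(a,None,fx=4,fy=3.5*4/3.5,interpolation=cv2.INTER_CUBIC)[:600] if 0 else cv2.resize(a,None,fx=3.5,fy=3.5,interpolation=cv2.INTER_CUBIC))
a=cv2.imread("pics/side0.png")[140:330,200:430]; cv2.imwrite("pics/sidez.png",cv2.resize(a,None,fx=3,fy=3,interpolation=cv2.INTER_CUBIC))
E
```

```text
(no output)
```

View pics/topz.png

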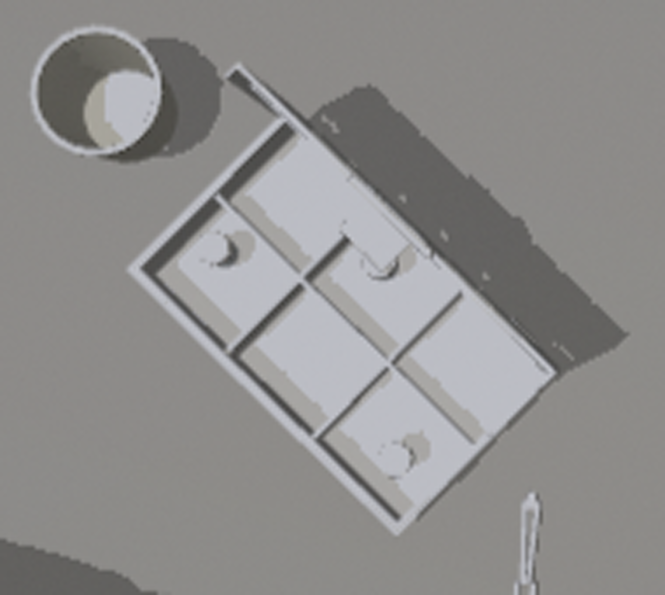

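View pics/sidez.png

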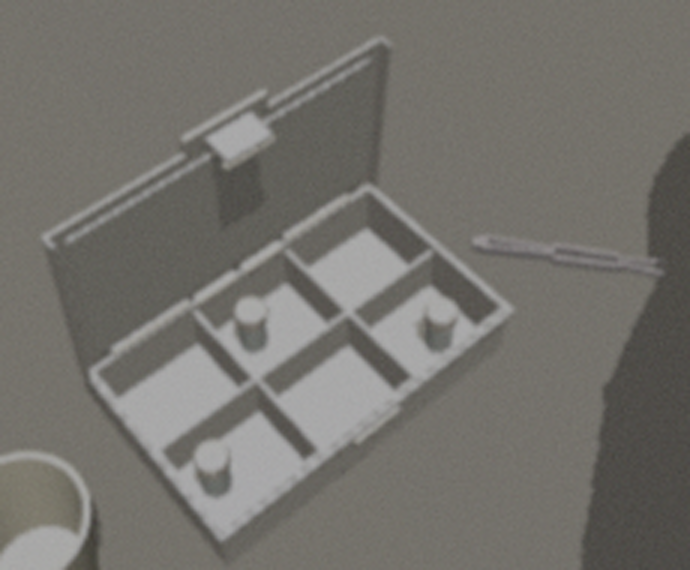

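```bash
cat > fit.py <<'E'
from h import *
H=.045
rim={"top":[((-.065,.11),(207.1,186.6)),((-.065,-.11),(283.7,262.9)),((.065,.11),(250.9,142.9))],
"side":[((-.065,.11),(274,320)),((-.065,-.11),(371,243.3)),((.065,.11),(230,265)),((.065,-.11),(323.3,201.7))]}
lid={"side":[((.134,.113),(215,220)),((.134,-.113),(329.3,153.3))],"top":[((.134,.113),(237.1,128))]}
def res(p,cams=("top","side")):
    r=[]
    for n in cams:
        for (a,uv) in rim[n]: r+=list(proj(n,w(p,[a[0],a[1],H]))[0]-uv)
        for (a,uv) in lid[n]: r+=list(proj(n,w(p,lidpt(p[3],a[0],a[1],.0025)))[0]-uv)
    return np.array(r)
for cams in (("top","side"),("top",),("side",)):
    s=least_squares(res,[.55,.1,.8,1.57],kwargs=dict(cams=cams)); print(cams,s.x.round(4),np.abs(s.fun).max().round(1))
    if len(cams)==2: p=s.x; print(s.fun.round(1))
print("hinge",w(p,[.065,0,.045]),"press",w(p,lidpt(p[3],.129,0,.005)))
for n,t in(("top","cup"),("side","cup"),("top","tweezers"),("side","tweezers")):
    l=nets.pinpoint(n,t)[0]["location"]; print(n,t,ray(n,l,0).round(3))
E
python3 fit.py
```

```text
('top', 'side') [ 0.5351  0.1933 -0.7525  1.526 ] 1.4
[-0.5  0.1 -1.4 -1.2  0.3 -0.7 -0.6  0.3  0.9 -1.   0.1 -0.1  0.4 -0.6
  0.7  0.3  0.2  0.1 -0.9 -0.5]
('top',) [ 0.5343  0.1923 -0.7463  1.5389] 0.9
('side',) [ 0.5357  0.194  -0.7551  1.5201] 0.7
hinge [[0.58259052 0.14888009 0.045     ]] press [[0.58201821 0.14941599 0.17409448]]
top cup [0.67  0.334 0.   ]
side cup [0.669 0.336 0.   ]
top tweezers [0.369 0.08  0.   ]
side tweezers [0.368 0.084 0.   ]
```

```bash
cat >> h.py <<'E'
from scipy.spatial.transform import Rotation as Ro
P=np.array([.5351,.1933,-.7525,1.526])
def Rt():
    return Ro.from_euler("xyz",observe()["tool_rot"])
def info():
    s=observe(); R=Rt().as_matrix(); p=s["position"]; c,sn=np.cos(P[2]),np.sin(P[2])
    d=p-np.array([P[0],P[1],0]); T=[c*d[0]+sn*d[1],-sn*d[0]+c*d[1],d[2]]
    print("t",s["clock"],"tray-frame TCP mm",np.round(np.array(T)*1e3,1),"F",s["force"].round(2),"w",round(s["grip_width"],4))
    return np.array(T)
def tgt(T):  # shift in tool mm to reach tray-frame T (m), and turn
    p=w(P,T)[0]; s=observe(); R=Rt()
    Z=np.array([np.cos(P[2]),np.sin(P[2]),0])
    best=None
    for sg in (1,-1):
        x=np.array([0,0,-1.]); z=sg*Z; y=np.cross(z,x); Rd=Ro.from_matrix(np.c_[x,y,z])
        rv=(R.inv()*Rd).as_rotvec()
        print("sg",sg,"turn",rv.round(3))
    print("shift tool mm",(R.inv().apply(p-s["position"])*1e3).round(1))
    print("world axes of tool\n",R.as_matrix().round(3))
E
python3 -c "
from h import *
info(); tgt([.11,0,.242]); print(w(P,[.11,0,.242]), observe()['qpos'])"
```

```text
t 0.8 tray-frame TCP mm [-468.5   81.8  242.3] F [ 0.08 -0.24 -0.04] w 0.0854
sg 1 turn [0.343 0.    0.   ]
sg -1 turn [-2.799 -0.     0.   ]
shift tool mm [ 3.000e-01 -2.715e+02  5.174e+02]
world axes of tool
 [[-0.     0.398  0.917]
 [-0.     0.917 -0.398]
 [-1.    -0.    -0.   ]]
[[0.61539807 0.11811876 0.242     ]] [-1.23122927  0.52141852 -0.03632296  1.59952699  0.02120661  1.02107992
 -0.11280754]
```

>>> jog_arm:
  commands:
    - [-10,0,0,0.12,0,0]
    - [-10,0,0,0.12,0,0]
    - [-10,0,0,0.1,0,0]
    - [0,-5,20,0,0,0]
    - [0,-5,35,0,0,0]
    - [0,-5,35,0,0,0]
    - [0,-5,35,0,0,0]
    - [0,-5,35,0,0,0]
  gripper: 255
  newtons: 20

```text
clock: 1.6
position: [0.3463, 0.4443, 0.2727]
tool_rot: [-3.018, 1.569, 2.509]
force: [0.9, -0.1, -0.5]
grip_width: 0.0001
```

```bash
python3 -c "
from h import *
info(); tgt([.115,0,.27]); print(bot.tip_extent, observe()['qpos'])"
```

```text
t 1.6 tray-frame TCP mm [-309.4   54.2  272.7] F [ 0.92 -0.1  -0.49] w 0.0001
sg 1 turn [-0.003 -0.002  0.   ]
sg -1 turn [3.138e+00 0.000e+00 3.000e-03]
shift tool mm [  1.8 -52.7 424.6]
world axes of tool
 [[-0.002  0.686  0.728]
 [ 0.001  0.728 -0.686]
 [-1.    -0.    -0.002]]
0.011 [-1.07077491  0.39189861  0.07842521  1.73446035 -0.03770227  1.01650963
 -0.16352628]
```

>>> jog_arm:
  commands:
    - [0,-4,37,0,0,0]
    - [0,-5,37,0,0,0]
    - [0,-5,37,0,0,0]
    - [0,-5,37,0,0,0]
    - [0,-5,37,0,0,0]
    - [0,-5,37,0,0,0]
    - [0,-5,37,0,0,0]
    - [0,-5,37,0,0,0]
    - [0,-5,37,0,0,0]
    - [0,-4,37,0,0,0]
    - [0,-4,37,0,0,0]
    - [0,0,20,0,0,0]
    - [0,0,0,0,0,0]

```text
clock: 2.9
position: [0.6333, 0.0937, 0.2732]
tool_rot: [1.631, 1.568, 0.871]
force: [-1.6, 0.2, 0.0]
grip_width: -0.0003
```

```bash
python3 -c "
from h import *
info(); tgt([.115,0,.17]); 
for n in ('side','top'): cv2.imwrite(f'pics/{n}1.png',grab_frame(n)[:,:,::-1])"
```

```text
t 2.9 tray-frame TCP mm [139.7  -5.6 273.2] F [-1.56  0.23  0.01] w -0.0003
sg 1 turn [-0.008 -0.    -0.003]
sg -1 turn [ 3.134 -0.004  0.   ]
shift tool mm [103.2   5.1 -24.8]
world axes of tool
 [[ 0.002  0.689  0.725]
 [ 0.002  0.725 -0.689]
 [-1.     0.003 -0.   ]]
```

View pics/side1.png

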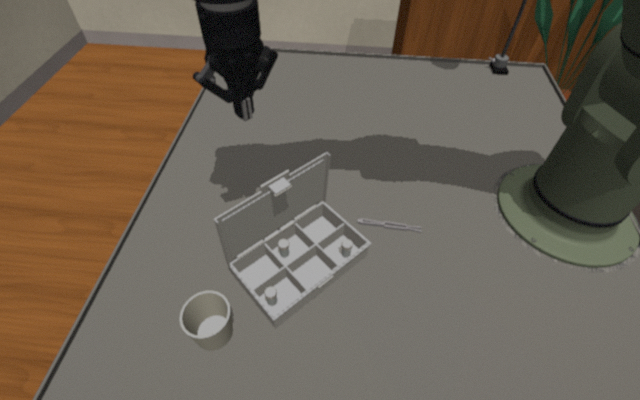

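The fingers are shut at (245,110), behind the lid and clear of it. Next I lower them behind the lid.

>>> jog_arm:
  commands:
    - [20,1,0,-0.008,0,0]
    - [25,2,0,0,0,0]
    - [25,2,0,0,0,0]
    - [20,1,-5,0,0,0]
    - [9,0,-10,0,0,0]
    - [0,0,-10,0,0,0]
    - [0,0,0,0,0,0]

```text
clock: 3.7
position: [0.6127, 0.1286, 0.1737]
tool_rot: [2.024, 1.563, 1.285]
force: [0.2, 0.5, 0.6]
grip_width: 0.0002
```

```bash
python3 -c "
from h import *
info(); tgt([.076,0,.174]); 
T=[]
for th in np.arange(1.526,-.01,-.06):
    r=.118+(1.526-th)/1.526*.018
    c=lidpt(th,r,0,.005)+[.011,0,.011]; T.append(c*1e3)
    print(round(th,2),(c*1e3).round(1))
for n in ('side','top'): cv2.imwrite(f'pics/{n}2.png',cv2.resize(grab_frame(n)[60:300,140:460],None,fx=2,fy=2)[:,:,::-1])"
```

```text
t 3.7 tray-frame TCP mm [100.9   5.8 173.7] F [0.18 0.49 0.64] w 0.0002
sg 1 turn [ 0.013 -0.004 -0.007]
sg -1 turn [-3.128  0.011 -0.006]
shift tool mm [ -0.3  -5.5 -24.9]
world axes of tool
 [[ 0.002  0.674  0.739]
 [ 0.008  0.739 -0.674]
 [-1.     0.007 -0.003]]
1.53 [ 75.7   0.  174.1]
1.47 [ 68.6   0.  174.6]
1.41 [ 61.3   0.  174.6]
1.35 [ 54.1   0.  174.2]
1.29 [ 46.8   0.  173.4]
1.23 [ 39.6   0.  172.1]
1.17 [ 32.5   0.  170.3]
1.11 [ 25.4   0.  168.2]
1.05 [ 18.4   0.  165.5]
0.99 [ 11.5   0.  162.5]
0.93 [  4.8   0.  159. ]
0.87 [ -1.7   0.  155.1]
0.81 [ -8.    0.  150.7]
0.75 [-14.   0. 146.]
0.69 [-19.8   0.  140.9]
0.63 [-25.3   0.  135.4]
0.57 [-30.5   0.  129.6]
0.51 [-35.3   0.  123.4]
0.45 [-39.8   0.  116.9]
0.39 [-43.9   0.  110.1]
0.33 [-47.6   0.  103.1]
0.27 [-50.9   0.   95.8]
0.21 [-53.7   0.   88.2]
0.15 [-56.1   0.   80.5]
0.09 [-58.1   0.   72.6]
0.03 [-59.5   0.   64.5]
```

View pics/side2.png

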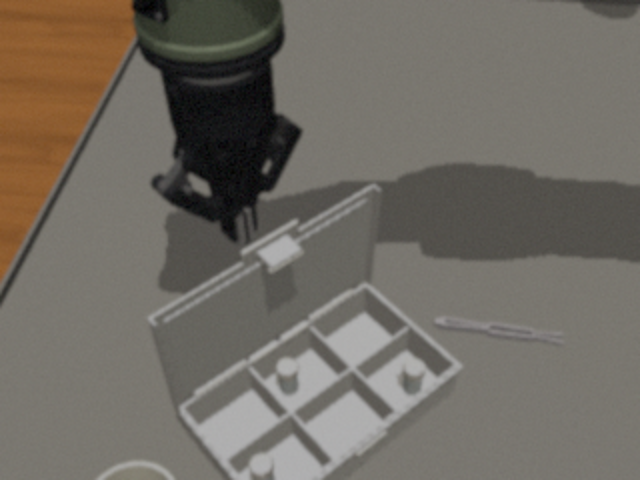

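View pics/top2.png

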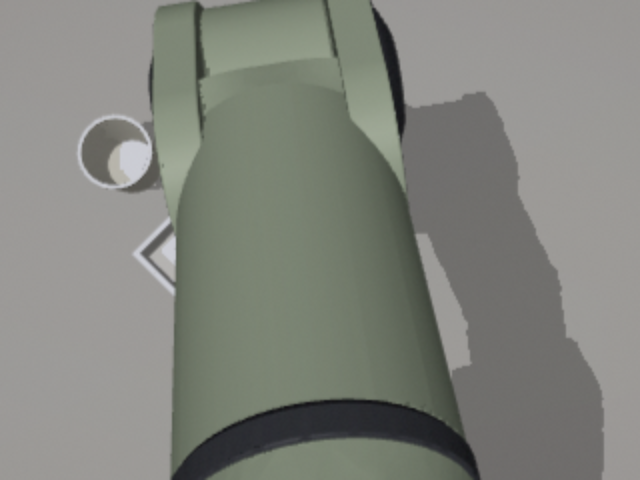

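Side view: the fingertips at about (240,230) are behind the lid, next to the tab, with a clear gap. Now I ease into contact.

>>> jog_arm:
  commands:
    - [0,-2,-5,0.01,0,0]
    - [0,-2,-6,0,0,0]
    - [0,-2,-6,0,0,0]
    - [0,0,-6,0,0,0]
    - [0,0,-5,0,0,0]
    - [0,0,-5,0,0,0]
    - [0,0,-5,0,0,0]
    - [0,0,-5,0,0,0]

```text
clock: 4.6
position: [0.5769, 0.1532, 0.1764]
tool_rot: [1.578, 1.56, 0.825]
force: [-0.1, 0.6, -0.5]
grip_width: 0.0003
```

```bash
python3 -c "
from h import *
info(); tgt([.0541,0,.1742]); 
for n in ('side',): cv2.imwrite(f'pics/{n}3.png',cv2.resize(grab_frame(n)[60:300,140:460],None,fx=2,fy=2)[:,:,::-1])"
```

```text
t 4.6 tray-frame TCP mm [ 57.9  -0.7 176.4] F [-0.07  0.59 -0.53] w 0.0003
sg 1 turn [-0.001 -0.    -0.011]
sg -1 turn [ 3.141 -0.017  0.   ]
shift tool mm [ 2.2  0.7 -3.8]
world axes of tool
 [[ 0.007  0.684  0.729]
 [ 0.008  0.729 -0.684]
 [-1.     0.011 -0.   ]]
```

View pics/side3.png

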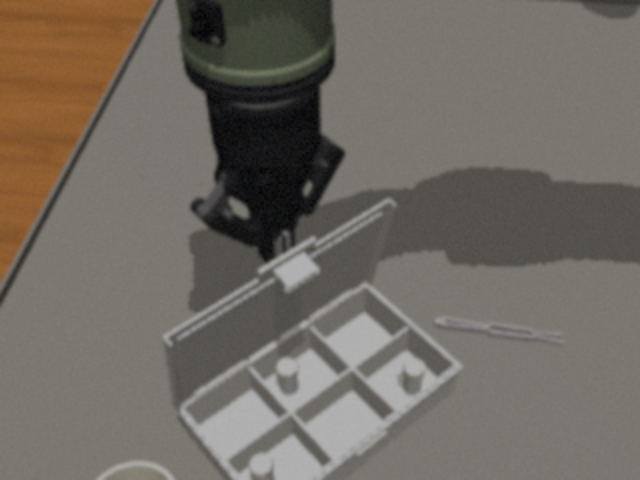

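The lid has tilted forward, with its front edge running from (168,338) to (393,203). The tray has not moved, so I keep going along the arc.

>>> jog_arm:
  commands:
    - [1,0,-6,0,0,0]
    - [1.5,0,-6,0,0,0]
    - [1.5,0,-6,0,0,0]
    - [2,0,-6,0,0,0]
    - [2,0,-6,0,0,0]
    - [2.5,0,-6,0,0,0]
    - [3,0,-6,0,0,0]
    - [3.5,0,-6,0,0,0]

```text
clock: 5.45
position: [0.5387, 0.1894, 0.1581]
tool_rot: [1.591, 1.56, 0.838]
force: [0.2, 0.2, 0.2]
grip_width: -0.0
```

```bash
python3 -c "
from h import *
info(); tgt([-.014,0,.146]); 
for n in ('side',): cv2.imwrite(f'pics/{n}4.png',cv2.resize(grab_frame(n)[60:300,140:460],None,fx=2,fy=2)[:,:,::-1])"
```

```text
t 5.45 tray-frame TCP mm [  5.3  -0.4 158.1] F [0.25 0.19 0.17] w -0.0
sg 1 turn [-0.001 -0.    -0.011]
sg -1 turn [ 3.141 -0.017  0.   ]
shift tool mm [ 12.1   0.2 -19.3]
world axes of tool
 [[ 0.007  0.684  0.73 ]
 [ 0.008  0.729 -0.684]
 [-1.     0.011 -0.   ]]
```

View pics/side4.png

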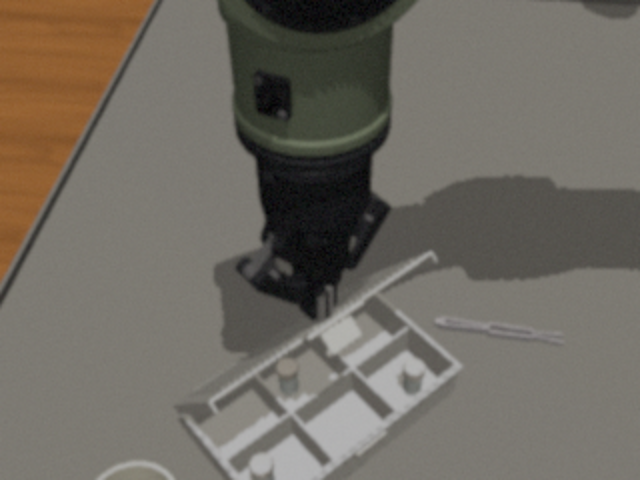

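The lid is at about 0.9 rad and the fingertips are on its outer face behind the tab. I continue.

>>> jog_arm:
  commands:
    - [3.5,0,-6,0,0,0]
    - [4,0,-6,0,0,0]
    - [4.5,0,-6,0,0,0]
    - [4.5,0,-5,0,0,0]
    - [4.5,0,-5,0,0,0]
    - [5,0,-4.5,0,0,0]
    - [5,0,-4.5,0,0,0]
    - [5,0,-4,0,0,0]

```text
clock: 6.3
position: [0.5058, 0.2207, 0.1185]
tool_rot: [1.633, 1.56, 0.881]
force: [1.5, -0.2, 0.9]
grip_width: -0.0001
```

```bash
python3 -c "
from h import *
info(); tgt([-.0509,0,.0958]); 
for n in ('side',): cv2.imwrite(f'pics/{n}5.png',cv2.resize(grab_frame(n)[60:300,140:460],None,fx=2,fy=2)[:,:,::-1])"
```

```text
t 6.3 tray-frame TCP mm [-40.1  -0.  118.5] F [ 1.48 -0.23  0.92] w -0.0001
sg 1 turn [-0.    -0.001 -0.01 ]
sg -1 turn [ 3.142e+00 -1.600e-02  1.000e-03]
shift tool mm [ 22.7  -0.2 -10.8]
world axes of tool
 [[ 0.007  0.683  0.73 ]
 [ 0.008  0.73  -0.683]
 [-1.     0.01  -0.001]]
```

View pics/side5.png

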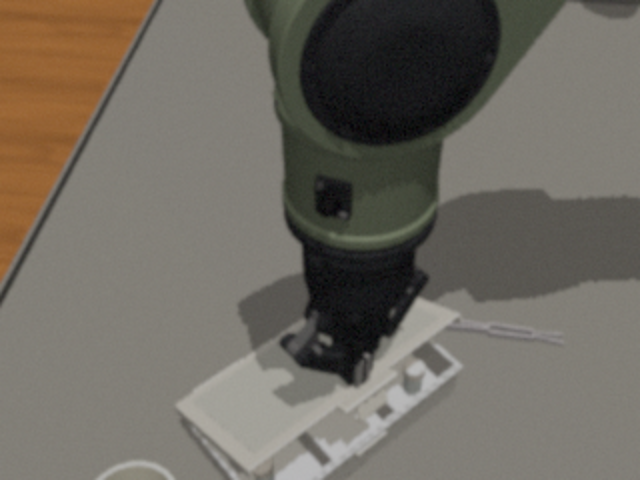

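>>> jog_arm:
  commands:
    - [5,0,-3,0,0,0]
    - [5,0,-3,0,0,0]
    - [5,0,-2.5,0,0,0]
    - [5,0,-2,0,0,0]
    - [5,0,-2,0,0,0]
    - [5,0,-1.5,0,0,0]
    - [4,0,-1,0,0,0]
    - [3,0,-1,0,0,0]

```text
clock: 7.15
position: [0.493, 0.2331, 0.0776]
tool_rot: [1.668, 1.561, 0.916]
force: [0.6, -0.1, 0.3]
grip_width: 0.0001
```

```bash
python3 -c "
from h import *
info(); tgt([-.06,0,.061]); 
for n in ('side',): cv2.imwrite(f'pics/{n}6.png',cv2.resize(grab_frame(n)[160:340,200:440],None,fx=3,fy=3)[:,:,::-1])"
```

```text
t 7.15 tray-frame TCP mm [-58.    0.3  77.6] F [ 0.55 -0.05  0.27] w 0.0001
sg 1 turn [ 0.    -0.001 -0.01 ]
sg -1 turn [-3.141e+00  1.500e-02 -2.000e-03]
shift tool mm [16.6 -0.4 -2. ]
world axes of tool
 [[ 0.006  0.683  0.73 ]
 [ 0.008  0.73  -0.683]
 [-1.     0.01  -0.001]]
```

View pics/side6.png

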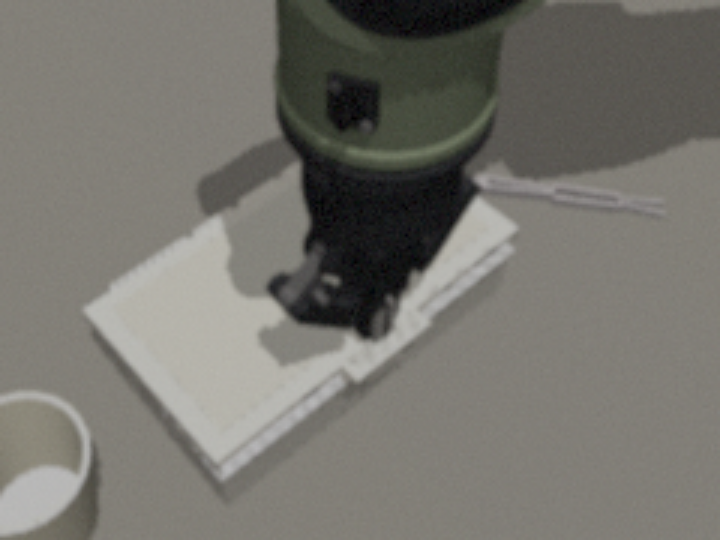

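The lid is almost level and the fingertips sit just behind the tab at (375,325). Next I press slowly.

>>> jog_arm:
  commands:
    - [2,0,-0.5,0,0,0]
    - [2,0,-0.5,0,0,0]
    - [2,0,-0.5,0,0,0]
    - [1.5,0,0,0,0,0]
    - [1.5,0,0,0,0,0]
    - [1.5,0,0,0,0,0]

```text
clock: 7.8
position: [0.4916, 0.2345, 0.0666]
tool_rot: [1.723, 1.561, 0.97]
force: [-2.2, -0.6, 6.2]
grip_width: -0.0001
```

```bash
python3 -c "
from h import *
info(); tgt([-.06,0,.061])"
```

```text
t 7.8 tray-frame TCP mm [-60.    0.4  66.6] F [-2.17 -0.56  6.17] w -0.0001
sg 1 turn [ 0.    -0.002 -0.01 ]
sg -1 turn [-3.141e+00  1.500e-02 -2.000e-03]
shift tool mm [ 5.6 -0.4 -0. ]
world axes of tool
 [[ 0.006  0.683  0.73 ]
 [ 0.008  0.73  -0.683]
 [-1.     0.01  -0.002]]
```

>>> jog_arm:
  commands:
    - [1.5,0,0,0,0,0]
    - [1.5,0,0,0,0,0]
    - [1,0,0,0,0,0]

```text
clock: 8.1
position: [0.4914, 0.2347, 0.0625]
tool_rot: [1.763, 1.561, 1.01]
force: [-0.3, 0.4, 0.5]
grip_width: 0.0
```

```bash
python3 -c "
from h import *
info()"
```

```text
t 8.1 tray-frame TCP mm [-60.2   0.3  62.5] F [-0.27  0.39  0.46] w 0.0
```

The force fell from 6 N to 0.5 N, which looks like the click. I press on gently to the stop.

>>> jog_arm:
  commands:
    - [1,0,0,0,0,0]
    - [1,0,0,0,0,0]

```text
clock: 8.3
position: [0.4915, 0.2348, 0.0605]
tool_rot: [1.756, 1.56, 1.004]
force: [-5.7, -1.7, 23.6]
grip_width: 0.0002
```

>>> jog_arm:
  commands:
    - [1,0,0,0,0,0]

```text
clock: 8.4
position: [0.4916, 0.2349, 0.0603]
tool_rot: [1.761, 1.56, 1.009]
force: [-8.5, -3.2, 32.8]
grip_width: -0.0003
```

Firmly on the stop. Release upward and move clear.

>>> jog_arm:
  commands:
    - [-2,0,0,0,0,0]
    - [-3,0,0,0,0,0]
    - [-10,0,0,0,0,0]
    - [-25,0,0,0,0,0]
    - [-35,0,0,0,0,0]
    - [-35,0,0,0,0,0]
    - [-35,0,-10,0,0,0]
    - [-20,10,-35,0,0,0]
    - [0,10,-40,0,0,0]
    - [0,10,-40,0,0,0]
    - [0,10,-40,0,0,0]
    - [0,10,-40,0,0,0]
    - [0,10,-40,0,0,0]
    - [0,10,-40,0,0,0]
    - [0,0,0,0,0,0]
    - [0,0,0,0,0,0]

```text
clock: 10.0
position: [0.325, 0.4875, 0.2425]
tool_rot: [1.705, 1.553, 0.948]
force: [1.1, -0.9, -1.1]
grip_width: 0.0001
```

```bash
python3 - <<'E'
from h import *
info()
for n in ('side','top'): cv2.imwrite(f'pics/{n}9.png',cv2.resize(grab_frame(n)[100:350,160:440],None,fx=2.4,fy=2.4)[:,:,::-1])
for n in ("side","top"):
    for t in ("cup","tweezers","hinge_line","lid_press"):
        r=nets.pinpoint(n,t)
        if r: print(n,t,r[0]["p"],r[0]["location"],ray(n,r[0]["location"],dict(cup=0,tweezers=0,hinge_line=.045,lid_press=.05)[t]).round(4))
print(w(P,[.065,0,.045]),w(P,[-.064,0,.05]))
for n in("side","top"):
    print(n,"lid corners exp",[ (proj(n,w(P,lidpt(th,.134,y,.005)))[0]).round(1) for th in (0,.07) for y in(.113,-.113)])
E
```

```text
t 10.0 tray-frame TCP mm [-354.4   71.2  242.5] F [ 1.11 -0.92 -1.1 ] w 0.0001
side cup 0.58 [213.1, 332.3] [0.6677 0.3334 0.    ]
side tweezers 0.56 [391.7, 227.2] [0.3658 0.0825 0.    ]
side hinge_line 0.9 [275.6, 234.2] [0.5903 0.1568 0.045 ]
side lid_press 0.75 [325.2, 275.1] [0.4904 0.2347 0.05  ]
top cup 0.67 [206.9, 140.3] [0.668  0.3333 0.    ]
top tweezers 0.69 [320.2, 281.1] [0.3692 0.0791 0.    ]
top hinge_line 0.81 [290.5, 178.2] [0.5844 0.1453 0.045 ]
top lid_press 0.7 [243.8, 224.9] [0.4858 0.2377 0.05  ]
[[0.58254886 0.14887472 0.045     ]] [[0.48838112 0.23704181 0.05      ]]
side lid corners exp [array([274.6, 320.7]), array([374.2, 242.2]), array([273.9, 318. ]), array([374.5, 239. ])]
top lid corners exp [array([203.6, 186.8]), array([281.7, 264.4]), array([202.6, 186.2]), array([281.6, 264.5])]
```

View pics/side9.png

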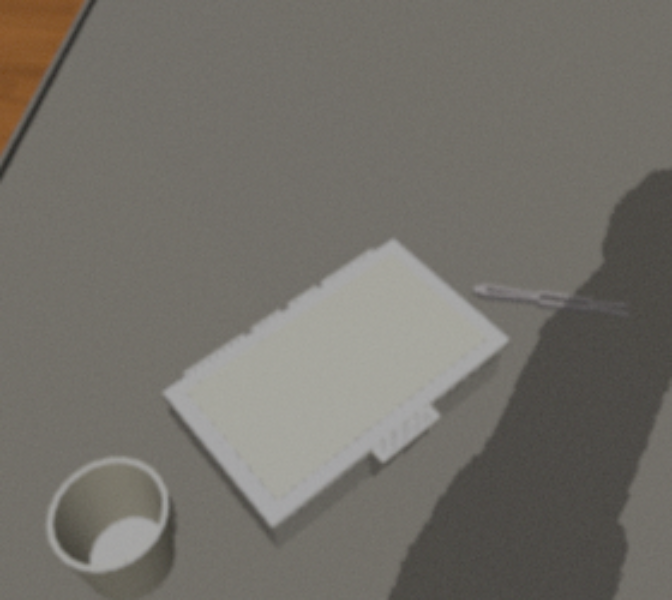

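View pics/top9.png

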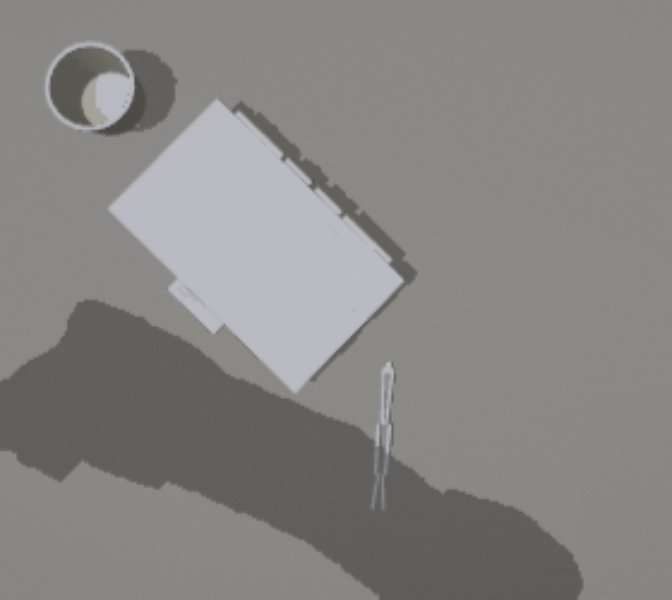

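The lid lies flat, with its front corners at side-image pixels (273,320) and (372,242). For a shut lid I expect (275,321) and (374,242). It stayed down more than a second after release, and the tray, cup and tweezers have not moved.

```bash
python3 -c "
from workcell import bot
print(bot.job_done())"
```

```text
the job is handed in; nothing more can be done
None
```

I shut the tray and handed the job in at about 10.4 s, well inside the 37 s limit. The lid stays shut by itself.

**How it was closed:** I kept the fingers shut and pushed the lid over from behind. I followed its outer face down slowly, then pressed just behind the tab. The resistance rose to about 6 N, dropped to about 0.5 N as the catch passed the bead, and then rose sharply at the stop.

**Last checks:**
- **Lid:** About 1.5 s after release it was still level. Its front corners were within about 3 px of where a shut lid should appear in the side view; the lid would have sprung up to about 0.8 rad without the click.
- **Tray, cup and tweezers:** All were where they started, to within the few millimetres I can measure.
- **Robot:** It stands well clear of everything.

**Doubtful points:**
- **Higher force than needed:** The last push against the stop reached about 33 N vertically at the fingertips, more than was needed. It stayed below the force limits and nothing moved.
- **Hinge point:** In the side view, the network's hinge point in the final picture was about 11 mm from my fitted position. In the top view it was within about 4 mm, and the lid corners agreed with my fit.
- **Vials:** They cannot be seen under the closed lid, so I could not check them directly. They were standing in the last views before the lid covered them, and the tray did not shift.

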